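Fetch the roller bracket from the back of the pegged shelf

TASK

The green roller bracket is at the back of the plywood shelf: move the two tall parts standing in front of it onto the black rubber mat, then lift the bracket out and stand it on its base in the blue job tray. Then put the two parts back upright exactly where each of them stood, and leave everything else as it is. Set each thing down, do not drop it or knock it over.

Things in the scene. Friction and masses are not known exactly. Their poses are not given: they have to be found in the camera images.
- canister: Grey plastic screw-top canister part-filled with steel hex bolts, white label band, 0.5 to 0.8 kg. Stands upright, 136 mm tall, 80 mm across up to 108 mm above its foot; above that is the narrower part to grip from above: the dark round screw cap, 54 mm across and 28 mm high (108 to 136 mm above the foot). Origin: centre of its underside; z up.
- spring_hub: Chrome tension spring hub, a coil between two round flanges, 0.5 to 0.7 kg. Stands upright, 136 mm tall, 80 mm across up to 108 mm above its foot; above that is the narrower part to grip from above: a plain round neck, 36 mm across and 28 mm high (108 to 136 mm above the foot). Origin: centre of its underside; z up.
- wheel_pair: Pair of red nylon guide wheels on one steel axle, stood on end, 0.4 to 0.6 kg. Stands upright, 136 mm tall, 80 mm across up to 108 mm above its foot; above that is the narrower part to grip from above: the axle stub, 24 mm across and 28 mm high (108 to 136 mm above the foot). Origin: centre of its underside; z up.
- bracket: Green cast aluminium roller bracket, 0.28 kg. Base plate 56 (its x) by 100 (its y) by 8 mm; on it a 10 mm web across y and mid-way a round shaft boss, diameter 40, 26 mm long along x, axis 34 mm above the underside: grip it by its end faces (close along x). Origin: centre of underside; z up. Back row; the two parts in its way stand 76 mm before it, 50 mm to either side; the third 150 mm aside.
- pillow_block: Yellow pillow-block bearing, 32 by 86 mm foot, 52 mm tall, stands beside the bracket in the back row; not to be disturbed. Origin: centre of its underside.
- shelf: Low fixed birch plywood shelf, 210 (x) by 328 mm (y). Board top 40 mm above its origin; side cheeks 70 mm high; dowel pegs 12 mm thick, 40 mm above the board, along the front (x = -95 mm) and back edge (x = 88 mm). Three front places at x = -40, y = -100, 0, 100 mm, two back places at x = 36, y = -50, 50 mm. Origin: centre of underside, on the bench; x points away from the robot at yaw 0.
- mat: Black ribbed rubber mat on the bench, fixed, 240 mm (x) by 140 mm (y), 4 mm thick: the side area. Either to the left or right of the shelf. Origin: centre of its underside.
- tray: Blue plastic job tray, fixed, open on top, 210 mm (x) by 150 mm (y) outside, walls 35 mm high and 4 mm thick, floor 4 mm thick. On the other side of the shelf from the mat. Origin: centre of its underside.
- wrench: Steel wrench, 150 mm long, lying on the bench between robot and shelf; not to be disturbed. Origin: middle of its underside.
- grease_tin: White grease tin with orange band and black lid, 68 mm across, 62 mm tall, on the bench between robot and shelf; not to be disturbed. Origin: centre of its underside.
There are look-alikes about, which are no part of the job. There is more than one size of the bracket; the job needs the middle-sized.

How it is judged:
On the way, in this order (a step that is already met when the one before it is completed fails the run):
1. what stood in front of the bracket stands upright and released on the mat, the bracket not yet moved (distance of bracket from where it was at the start of the episode below 0.02 m and horizontal distance between each of canister, spring_hub, wheel_pair and bracket above 0.135 m and ((x of canister in the frame of mat between -0.12 and 0.12 m and y of canister in the frame of mat between -0.07 and 0.07 m and z of canister in the frame of mat between 0 and 0.009 m and angle between canister's own z axis and vertical below 0.1 rad and linear speed of canister below 0.03 m/s and contact force between the fingers and canister below 0.1 N) or (distance of canister from where it was at the start of the episode below 0.015 m and angle between canister's own z axis and vertical below 0.1 rad and linear speed of canister below 0.03 m/s and contact force between the fingers and canister below 0.1 N)) and ((x of spring_hub in the frame of mat between -0.12 and 0.12 m and y of spring_hub in the frame of mat between -0.07 and 0.07 m and z of spring_hub in the frame of mat between 0 and 0.009 m and angle between spring_hub's own z axis and vertical below 0.1 rad and linear speed of spring_hub below 0.03 m/s and contact force between the fingers and spring_hub below 0.1 N) or (distance of spring_hub from where it was at the start of the episode below 0.015 m and angle between spring_hub's own z axis and vertical below 0.1 rad and linear speed of spring_hub below 0.03 m/s and contact force between the fingers and spring_hub below 0.1 N)) and ((x of wheel_pair in the frame of mat between -0.12 and 0.12 m and y of wheel_pair in the frame of mat between -0.07 and 0.07 m and z of wheel_pair in the frame of mat between 0 and 0.009 m and angle between wheel_pair's own z axis and vertical below 0.1 rad and linear speed of wheel_pair below 0.03 m/s and contact force between the fingers and wheel_pair below 0.1 N) or (distance of wheel_pair from where it was at the start of the episode below 0.015 m and angle between wheel_pair's own z axis and vertical below 0.1 rad and linear speed of wheel_pair below 0.03 m/s and contact force between the fingers and wheel_pair below 0.1 N))), for 0.2 s.
2. the bracket stands on its base in the job tray, released (x of bracket in the frame of tray between -0.09 and 0.09 m and y of bracket in the frame of tray between -0.06 and 0.06 m and z of bracket in the frame of tray between 0 and 0.01 m and angle between bracket's own z axis and vertical below 0.1 rad and linear speed of bracket below 0.03 m/s and contact force between the fingers and bracket below 0.1 N), for 0.2 s.
At the end, for the whole second after the job is handed in: The bracket stands on its base inside the tray (underside within 10 mm of the tray's, tilt under 0.1 rad), the canister, spring hub and wheel pair each stand upright within 15 mm of where they stood at the start, the pillow block within 15 mm of its start; all released and at rest (all of step 2 and distance of each of canister, spring_hub, wheel_pair, pillow_block from where it was at the start of the episode below 0.015 m and angle between each of canister, spring_hub, wheel_pair's own z axis and vertical below 0.1 rad and linear speed of each of canister, spring_hub, wheel_pair below 0.03 m/s and contact force between the fingers and canister below 0.1 N and contact force between the fingers and spring_hub below 0.1 N and contact force between the fingers and wheel_pair below 0.1 N); the robot touches nothing.
It fails at once if the pillow block, the wrench or the grease tin is disturbed (moved over 20 mm) (distance of any of pillow_block, wrench, grease_tin from where it was at the start of the episode above 0.02 m).
It fails at once if the canister, spring hub, wheel pair or bracket is knocked over (tilted over 0.6 rad) (angle between any of canister, spring_hub, wheel_pair, bracket's own z axis and vertical above 0.6 rad).
It fails at once if one of them is dropped or thrown (over 0.6 m/s while not held) ((linear speed of canister above 0.6 m/s and contact force between the fingers and canister below 0.1 N) or (linear speed of spring_hub above 0.6 m/s and contact force between the fingers and spring_hub below 0.1 N) or (linear speed of wheel_pair above 0.6 m/s and contact force between the fingers and wheel_pair below 0.1 N) or (linear speed of bracket above 0.6 m/s and contact force between the fingers and bracket below 0.1 N)).
It also fails if it takes over 128 s, if anything falls off the work surface, if the arm or the gripper's body presses on something with over 40 N, if the wrist force passes 120 N, or if a joint passes its speed limit or range.

ROBOT

A 7-joint arm with a two-finger parallel gripper is mounted at the origin on the work surface. World frame = base frame: x ahead of the robot, y to its left, z up, the work surface at z = 0. Lengths are in m, angles in rad, forces in N, time in s.
With the tool pointing down it reaches from about 0.4 to 0.85 m from the base axis. Payload 10.4 kg.
Tool frame: the origin (TCP) lies on the centre line of the jaws, within the pads' length; the fingertips stand 11 mm ahead of it and the grasp point (between the pads) lies 8 mm behind it (manip.finger_overhang is the distance from the TCP to the fingertips, in m); z points along the fingers, y is the line along which they close (so a half turn about z gives the same grasp; the last joint's range is limited). The gripper opens to 85 mm and grips with 20 to 120 N. Pads are 22 mm wide; open, the fingers measure 114 mm over their backs; the gripper's body (76 mm by 85 mm) begins 54 mm behind the grasp point. The pads swing forward as they close: fully open they stand 13 mm farther back than shut.
Start: joints at [1.308, 0.332, -0.065, 1.46, 0.022, 1.35, -0.088], TCP at [0.148, -0.607, 0.242] pointing down, gripper open.
Joint ranges: [-2.6, 2.6], [-0.5, 2.12], [-1.47, 1.34], [0.16, 2.42], [-1.27, 4.41], [0.06, 2.06], [-2.6, 2.6]. Speed limits (rad/s): [2.22, 2.22, 2.79, 2.79, 3.14, 3.14, 3.14].

INTERFACE

Orientations are given as a unit quaternion [x, y, z, w].
In Python, from workcell import manip, imaging, workorder gives the robot as it stands.
- The arm moves only by the tool jog_arm, never from a script. Its argument "deltas" is a list of rows, each an object with "gripper": the opening, from 0 (shut) to 1 (fully open); "offset": the shift along the tool's x, y, z in m, a list of three; "rotation": the turn, a rotation vector about the tool's x, y, z in degrees, a list of three. In form: [{"gripper": gripper, "offset": [tx, ty, tz], "rotation": [ax, ay, az]}, ...]. A call has 1 to 20 rows; each row shifts and turns the commanded pose from where the row before left it, along the tool's axes as they then stand; what a row does not reach is not made up. A row lasts 1/10 s, in which the tool goes at most 50 mm and 8.59 degrees, less where a joint would pass 70% of its speed; a pose out of reach is approached as far as the arm can. A call with a gripper value outside its range is refused whole. The fingers move at their own pace and stop on an object; "newtons" is the grip in N (left out, the last holds). Time passes only in rows, so rows that do not move let the fingers close. It gives the time, the measured TCP pose, the force, the opening and the grip force at its end, in the units of the state.
- manip.get_obs(): the state, without advancing time (a new reading comes with each control period).
- imaging.camera(name): name is "scene" or "top"; returns the picture (384x512x3 uint8, blue, green, red); there is no depth.
- imaging.camera_model(name): a dict with "camera_matrix" (3x3 intrinsics, pixels), "k1" (the pictures are not rectified: a ray, as slopes to the right and down, at radius r is drawn at 1 + k1 r^2 times it, then the intrinsics apply), "world_to_cam" (4x4, takes a point from world to camera coordinates). Camera axes: x right, y up, looking along -z (the intrinsics and any distortion apply to the point x, -y, -z); pixel columns grow to the right and rows downward; lengths in m; the calibration is good to about 2 mm. A picture is of the moment at which its call begins. camera_model takes no time and is no camera call.
- workorder.hand_in(): hands the job in; it is judged then, once.
The state is a dict: "clock": time; "joint_pos": joint angles; "joint_velocities": joint speeds; "tau": joint torques, N m; "position": TCP position; "ee_rot": TCP orientation; "ft_force": force on the tool from outside, world axes, zero at the start; "torque": the same for the moment, N m; "grip_width": opening from 0.0 (shut) to 1.0 (fully open); "grasp_force": force on a finger pad.
Only numpy, scipy, OpenCV 4.12 (cv2) and the standard library are available. Lean on these libraries where they do the work, as an engineer would, in place of code of your own. Each camera call takes 0.05 s, during which the arm holds its last target. There are 200 camera calls.

## Working session

There is one attempt and no reset: what is moved stays moved. The work goes in short steps, Python scripts to look and compute and a tool call to move; the robot and the scene stay as the last step left them, time stands still between calls to the robot, and variables do not carry over. Pictures are saved under pics/ and viewed, at most 14 in all, crops included, and the job is handed in when it is done.

Besides the shell and the picture viewer there is one more tool, called after ">>>" in YAML: its name, and indented under it one key for each argument. jog_arm: Moves the arm, as the interface text tells. Its arguments: {"type":"object","properties":{"deltas":{"type":"array","items":{"type":"object","properties":{"gripper":{"type":"number"},"offset":{"type":"array","items":{"type":"number"}},"rotation":{"type":"array","items":{"type":"number"}}}}},"newtons":{"type":"number"}},"required":["deltas"]}

```bash
mkdir -p pics; ls; python3 - <<'E'
from workcell import manip, imaging
import cv2
for n in("scene","top"):
    im=imaging.camera(n); cv2.imwrite(f"pics/{n}0.png",im)
    m=imaging.camera_model(n); print(n,m)
print(manip.get_obs(), manip.finger_overhang)
E
```

```text
pics
scene {'camera_matrix': array([[386.15237245,   0.        , 247.70932546],
       [  0.        , 386.15237245, 193.55490382],
       [  0.        ,   0.        ,   1.        ]]), 'k1': -0.009673116340111337, 'world_to_cam': array([[-0.6504442 ,  0.75934769, -0.01770411,  0.39318896],
       [-0.47745904, -0.39063337,  0.78704411,  0.25580156],
       [ 0.59072431,  0.52038126,  0.61664263, -1.42819242],
       [ 0.        ,  0.        ,  0.        ,  1.        ]])}
top {'camera_matrix': array([[354.48030641,   0.        , 255.7228509 ],
       [  0.        , 354.48030641, 194.56477772],
       [  0.        ,   0.        ,   1.        ]]), 'k1': -0.05387341986705317, 'world_to_cam': array([[ 0.00650479, -0.99997744, -0.00167815, -0.01936364],
       [ 0.99726128,  0.00636347,  0.07368484, -0.60684729],
       [-0.0736725 , -0.00215285,  0.99728017, -0.88968987],
       [ 0.        ,  0.        ,  0.        ,  1.        ]])}
{'clock': 0.1, 'joint_pos': array([ 1.3083725 ,  0.33275896, -0.06471021,  1.46082618,  0.02160781,
        1.34988672, -0.08853405]), 'joint_velocities': array([ 0.00097107, -0.00126954, -0.00048159, -0.00263515,  0.00025385,
        0.0004596 ,  0.00098611]), 'tau': array([ 1.94387991e-03, -6.26744485e+01,  4.95301955e-02, -3.92430317e+01,
        1.63782859e-02,  6.97707786e-03,  1.61871736e-05]), 'position': array([ 0.14838735, -0.60681707,  0.24164143]), 'ee_rot': array([ 9.92819250e-01,  1.19622681e-01, -9.91057247e-05, -5.83368936e-04]), 'ft_force': array([-0.84861366, -0.15675771, -0.83352126]), 'torque': array([ 0.00973653, -0.01886671,  0.01297306]), 'grasp_force': 0.0, 'grip_width': 1.0016466077858173} 0.011
```

View pics/scene0.png

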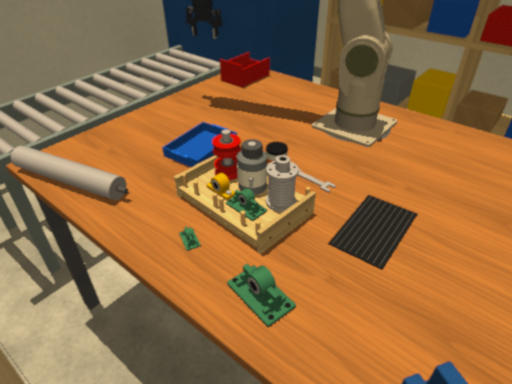

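View pics/top0.png

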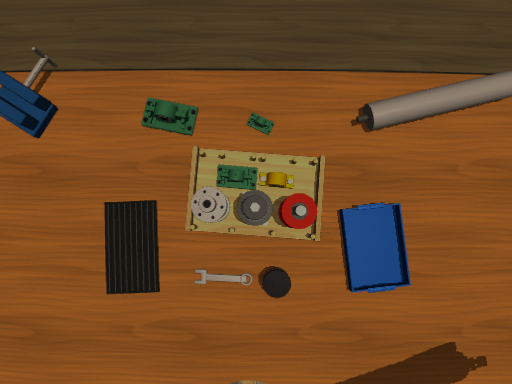

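The scene view shows the shelf with red wheels (227,150), canister (252,165) and chrome hub (282,182). In the top view, the mat is at (132,247) and the tray at (374,247).
Green candidates in the top view are the large bracket on the bench (170,116), the small one on the bench (260,124) and the middle-sized one in the shelf's back row (237,177). The shelf one fits, and the parts in front of it are the hub (210,204) and the canister (255,208). I'll confirm with a crop and measure.

```bash
cat > h.py <<'E'
import numpy as np, cv2
from workcell import imaging
M={n:imaging.camera_model(n) for n in("scene","top")}
def cast(n,px,z):
    m=M[n];K=m["camera_matrix"];W=m["world_to_cam"]
    s=cv2.undistortPoints(np.array([[px]],float),K,np.array([m["k1"],0,0,0.]))[0,0]
    d=W[:3,:3].T@np.array([s[0],-s[1],-1.]);c=-W[:3,:3].T@W[:3,3]
    return c+d*(z-c[2])/d[2]
def proj(n,P):
    m=M[n];W=m["world_to_cam"];p=W[:3,:3]@np.array(P,float)+W[:3,3]
    s=np.array([p[0],-p[1]])/-p[2];s=s*(1+m["k1"]*(s@s));K=m["camera_matrix"]
    return K[:2,:2]@s+K[:2,2]
def blob(mask,box):
    x0,y0,x1,y1=box;k=np.zeros_like(mask);k[y0:y1,x0:x1]=mask[y0:y1,x0:x1]
    k=cv2.morphologyEx(k,cv2.MORPH_OPEN,np.ones((3,3)))
    return max(cv2.findContours(k,0,2)[0],key=cv2.contourArea)
E
python3 - <<'E'
from h import *
im=cv2.imread("pics/top0.png");hsv=cv2.cvtColor(im,cv2.COLOR_BGR2HSV)
R=lambda l,h:cv2.inRange(hsv,l,h)
np.set_printoptions(precision=4,suppress=True)
def rep(nm,c,zs):
    r=cv2.minAreaRect(c);b=cv2.boxPoints(r)
    P=np.array([cast("top",p,zs)[:2] for p in b])
    print(nm,"px",np.round(r[0],1),"ctr",P.mean(0),"sides",np.linalg.norm(P[1]-P[0]),np.linalg.norm(P[2]-P[1]),"corners",P.ravel())
rep("mat",blob(R((0,0,0),(180,255,45)),(90,190,175,305)),.004)
rep("tray",blob(R((100,120,30),(130,255,255)),(330,190,420,305)),.035)
rep("bracket",blob(R((50,80,20),(90,255,255)),(210,160,262,195)),.048)
for b in((140,90,205,140),(240,108,280,140)): rep("green other",blob(R((50,80,20),(90,255,255)),b),.008)
rep("yellow",blob(R((22,120,80),(35,255,255)),(255,165,300,195)),.06)
rep("red",blob(R((0,170,60),(8,255,255))|R((172,170,60),(180,255,255)),(270,185,325,235)),.148)
rep("lid",blob(R((0,0,0),(180,255,50)),(255,260,300,305)),.062)
g=cv2.GaussianBlur(cv2.cvtColor(im,cv2.COLOR_BGR2GRAY),(3,3),0)
cv2.imwrite("pics/crop1.png",cv2.resize(im[140:250,175:335],None,fx=5,fy=5,interpolation=cv2.INTER_CUBIC))
s=cv2.imread("pics/scene0.png")
cv2.imwrite("pics/crop2.png",cv2.resize(s[115:255,165:325],None,fx=4,fy=4,interpolation=cv2.INTER_CUBIC))
E
```

```text
mat px [131.3 246.7] ctr [0.4701 0.3103] sides 0.13925044277818605 0.23773654035832817 corners [0.5868 0.3863 0.5915 0.2472 0.3541 0.2353 0.348  0.3723]
tray px [373.3 247.5] ctr [ 0.4745 -0.3139] sides 0.15138145141255357 0.22423997921865593 corners [ 0.5712 -0.221   0.598  -0.37    0.3767 -0.406   0.3519 -0.2586]
bracket px [236.8 176.8] ctr [0.6496 0.0323] sides 0.05475713348503014 0.09693757813950322 corners [ 0.6258  0.0823  0.6805  0.0788  0.6732 -0.0179  0.6187 -0.0139]
green other px [169.5 116. ] ctr [0.8175 0.2168] sides 0.07780558568735267 0.14043880374761286 corners [0.793  0.2915 0.8698 0.2793 0.8417 0.1417 0.7656 0.1549]
green other px [260.1 123.3] ctr [ 0.798  -0.0257] sides 0.034804993043509404 0.063481686338236 corners [ 0.7952  0.01    0.8272 -0.0038  0.8007 -0.0615  0.769  -0.0475]
yellow px [278.2 175.7] ctr [ 0.6515 -0.071 ] sides 0.04307032827750174 0.10375656092292417 corners [ 0.6337 -0.0178  0.6767 -0.0208  0.6693 -0.1243  0.6264 -0.1209]
red px [297.5 210.5] ctr [ 0.5631 -0.1084] sides 0.08224236491901024 0.07745259037896259 corners [ 0.6015 -0.0673  0.602  -0.1496  0.5246 -0.1492  0.5241 -0.0675]
lid px [276.  282.5] ctr [ 0.3906 -0.0661] sides 0.06803996660072907 0.06491853543149143 corners [ 0.4228 -0.032   0.4232 -0.1     0.3583 -0.1001  0.3579 -0.0323]
```

View pics/crop1.png

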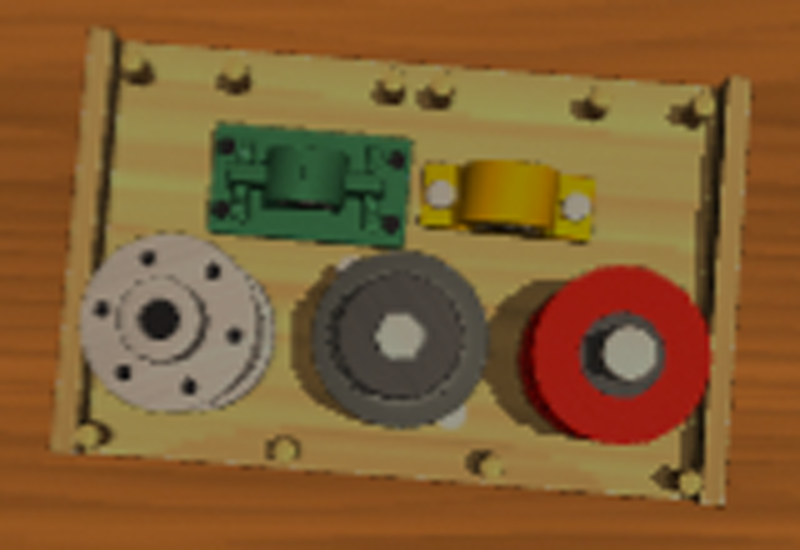

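View pics/crop2.png

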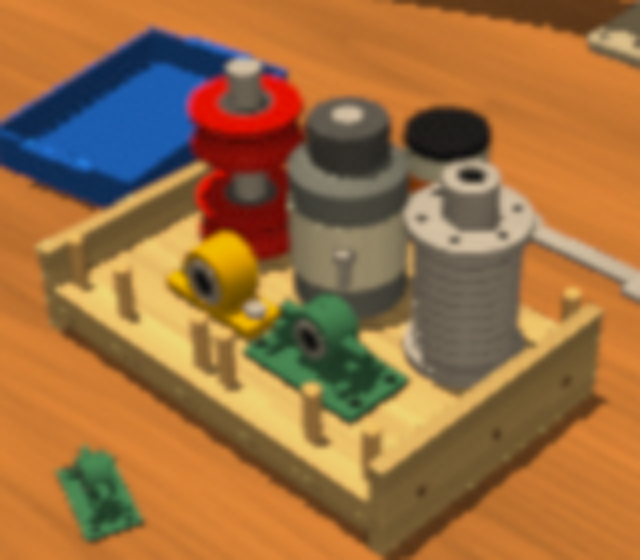

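The enlarged crop confirms it: the shelf bracket measures 55 x 97 mm, the middle size, against 78 x 140 and 35 x 63 for the look-alikes. It sits behind the hub (crop 160,320) and the canister (crop 400,336). I'll fix the grip points using both views and the shelf corners.

```bash
python3 - <<'E'
from h import *
np.set_printoptions(precision=4,suppress=True)
C1=lambda u,v:(175+(u+.5)/5-.5,140+(v+.5)/5-.5); C2=lambda u,v:(165+(u+.5)/4-.5,115+(v+.5)/4-.5)
for n,a,b in(("hub",(161,319),(471,174)),("can",(400,336),(347,114)),("wheel",(631,353),(243,67))):
    print(n,cast("top",C1(*a),.176),cast("scene",C2(*b),.176))
P=np.array([cast("top",C1(*c),.07)[:2] for c in((92,30),(748,80),(722,503),(53,452))])
c=P.mean(0);print("shelf",P.ravel(),c,"yaw",[np.arctan2(*(d[::-1])) for d in(P[0]-P[3],P[1]-P[2])],np.arctan2(*((P[0]-P[1])*[-1,1])) ,"sides",np.linalg.norm(P[0]-P[1]),np.linalg.norm(P[0]-P[3]))
th=np.mean([np.arctan2(*((P[0]-P[3])[::-1])),np.arctan2(*((P[1]-P[2])[::-1]))])
R=np.array([[np.cos(th),-np.sin(th)],[np.sin(th),np.cos(th)]])
for n,q in(("hub",(-.04,.1)),("can",(-.04,0)),("wheel",(-.04,-.1)),("br",(.036,.05)),("pb",(.036,-.05))):print(n,c+R@q)
# scene boss / bracket base in scene
s=cv2.imread("pics/scene0.png");h=cv2.cvtColor(s,cv2.COLOR_BGR2HSV)
E
```

```text
hub [0.576  0.0886 0.176 ] [0.5739 0.0884 0.176 ]
can [ 0.5694 -0.0136  0.176 ] [ 0.567  -0.0156  0.176 ]
wheel [ 0.5628 -0.1122  0.176 ] [ 0.5639 -0.1102  0.176 ]
shelf [ 0.7238  0.1402  0.7008 -0.1837  0.4936 -0.1695  0.5161  0.1551] [ 0.6086 -0.0145] yaw [np.float64(-0.07147640787575776), np.float64(-0.06844405577774693)] -0.07083534445329634 sides 0.3246844137922987 0.2082069205688017
hub [0.5757 0.0881]
can [ 0.5687 -0.0117]
wheel [ 0.5617 -0.1114]
br [0.648  0.0329]
pb [ 0.641  -0.0668]
```

Both views agree within 2 mm: hub (0.575, 0.0885), canister (0.5685, -0.0135), bracket (0.6485, 0.0325) at yaw -0.07. Next I'll align the tool with the world axes and move toward the hub.

>>> jog_arm:
  deltas:
    - {"gripper":1,"offset":[0,0,0],"rotation":[0,0,6.85]}
    - {"gripper":1,"offset":[0,0,0],"rotation":[0,0,6.85]}
    - {"gripper":1,"offset":[0.02,-0.034,0],"rotation":[0,0,0]}
    - {"gripper":1,"offset":[0.02,-0.034,0],"rotation":[0,0,0]}
    - {"gripper":1,"offset":[0.02,-0.034,0],"rotation":[0,0,0]}
    - {"gripper":1,"offset":[0.02,-0.034,0],"rotation":[0,0,0]}
    - {"gripper":1,"offset":[0.02,-0.034,0],"rotation":[0,0,0]}
    - {"gripper":1,"offset":[0.02,-0.034,0],"rotation":[0,0,0]}
    - {"gripper":1,"offset":[0.02,-0.034,0],"rotation":[0,0,0]}
    - {"gripper":1,"offset":[0.02,-0.034,0],"rotation":[0,0,0]}
    - {"gripper":1,"offset":[0.02,-0.034,0],"rotation":[0,0,0]}
    - {"gripper":1,"offset":[0.02,-0.034,0],"rotation":[0,0,0]}
    - {"gripper":1,"offset":[0.02,-0.034,0],"rotation":[0,0,0]}
    - {"gripper":1,"offset":[0.02,-0.034,0],"rotation":[0,0,0]}
    - {"gripper":1,"offset":[0.02,-0.034,0],"rotation":[0,0,0]}
    - {"gripper":1,"offset":[0.02,-0.034,0],"rotation":[0,0,0]}
    - {"gripper":1,"offset":[0.02,-0.034,0],"rotation":[0,0,0]}
    - {"gripper":1,"offset":[0.02,-0.034,0],"rotation":[0,0,0]}
    - {"gripper":1,"offset":[0.02,-0.034,0],"rotation":[0,0,0]}
    - {"gripper":1,"offset":[0,0,0],"rotation":[0,0,0]}
  newtons: 80

```text
clock: 2.1
position: [0.4894, -0.0235, 0.2422]
ee_rot: [1.0, 0.004, 0.0, -0.001]
ft_force: [-1.2, -1.2, 0.3]
grip_width: 1.0
grasp_force: 0.0
```

>>> jog_arm:
  deltas:
    - {"gripper":1,"offset":[0.0214,-0.028,0],"rotation":[0,0,0]}
    - {"gripper":1,"offset":[0.0214,-0.028,0],"rotation":[0,0,0]}
    - {"gripper":1,"offset":[0.0214,-0.028,0],"rotation":[0,0,0]}
    - {"gripper":1,"offset":[0.0214,-0.028,0],"rotation":[0,0,0]}
    - {"gripper":1,"offset":[0,0,0],"rotation":[0,0,0]}
    - {"gripper":1,"offset":[0,0,0],"rotation":[0,0,0]}
    - {"gripper":1,"offset":[0,0,0],"rotation":[0,0,0]}

```text
clock: 2.8
position: [0.5733, 0.0819, 0.242]
ee_rot: [1.0, -0.0, -0.0, 0.0]
ft_force: [-0.1, -0.4, -0.1]
grip_width: 1.001
grasp_force: 0.0
```

>>> jog_arm:
  deltas:
    - {"gripper":1,"offset":[0.002,-0.0065,0.013],"rotation":[0,0,0]}
    - {"gripper":1,"offset":[0,0,0.016],"rotation":[0,0,0]}
    - {"gripper":1,"offset":[0,0,0.016],"rotation":[0,0,0]}
    - {"gripper":1,"offset":[0,0,0.013],"rotation":[0,0,0]}
    - {"gripper":1,"offset":[0,0,0.01],"rotation":[0,0,0]}
    - {"gripper":1,"offset":[0,0,0.008],"rotation":[0,0,0]}
    - {"gripper":1,"offset":[0,0,0],"rotation":[0,0,0]}
    - {"gripper":1,"offset":[0,0,0],"rotation":[0,0,0]}

```text
clock: 3.6
position: [0.5758, 0.0897, 0.1665]
ee_rot: [1.0, 0.0, 0.0, -0.0]
ft_force: [0.3, -0.7, 0.6]
grip_width: 0.997
grasp_force: 0.0
```

>>> jog_arm:
  deltas:
    - {"gripper":0.6,"offset":[0,0,0.002],"rotation":[0,0,0]}
    - {"gripper":0.3,"offset":[0,0,0],"rotation":[0,0,0]}
    - {"gripper":0.3,"offset":[0,0,0],"rotation":[0,0,0]}
    - {"gripper":0.3,"offset":[0,0,0],"rotation":[0,0,0]}
    - {"gripper":0.3,"offset":[0,0,0],"rotation":[0,0,0]}
    - {"gripper":0.3,"offset":[0,0,0],"rotation":[0,0,0]}
    - {"gripper":0.3,"offset":[0,0,0],"rotation":[0,0,0]}
    - {"gripper":0.3,"offset":[0,0,0],"rotation":[0,0,0]}
  newtons: 80

```text
clock: 4.4
position: [0.5759, 0.0895, 0.1649]
ee_rot: [1.0, 0.0, 0.0, 0.0]
ft_force: [-1.1, -1.4, 5.7]
grip_width: 0.397
grasp_force: 79.4
```

>>> jog_arm:
  deltas:
    - {"gripper":0.3,"offset":[0,0,-0.005],"rotation":[0,0,0]}
    - {"gripper":0.3,"offset":[0,0,-0.01],"rotation":[0,0,0]}
    - {"gripper":0.3,"offset":[0,0,-0.015],"rotation":[0,0,0]}
    - {"gripper":0.3,"offset":[0,0,-0.015],"rotation":[0,0,0]}
    - {"gripper":0.3,"offset":[0,0,-0.015],"rotation":[0,0,0]}
    - {"gripper":0.3,"offset":[0,0,-0.01],"rotation":[0,0,0]}
    - {"gripper":0.3,"offset":[0,0,-0.005],"rotation":[0,0,0]}
    - {"gripper":0.3,"offset":[0,0,0],"rotation":[0,0,0]}
    - {"gripper":0.3,"offset":[0,0,0],"rotation":[0,0,0]}

```text
clock: 5.3
position: [0.5753, 0.0895, 0.2388]
ee_rot: [1.0, 0.0, -0.0, 0.0]
ft_force: [-1.0, -0.1, -7.5]
grip_width: 0.392
grasp_force: 80.4
```

>>> jog_arm:
  deltas:
    - {"gripper":0.3,"offset":[-0.002,-0.01,0],"rotation":[0,0,0]}
    - {"gripper":0.3,"offset":[-0.004,-0.018,0],"rotation":[0,0,0]}
    - {"gripper":0.3,"offset":[-0.005,-0.025,0],"rotation":[0,0,0]}
    - {"gripper":0.3,"offset":[-0.005,-0.025,0],"rotation":[0,0,0]}
    - {"gripper":0.3,"offset":[-0.005,-0.025,0],"rotation":[0,0,0]}
    - {"gripper":0.3,"offset":[-0.005,-0.025,0],"rotation":[0,0,0]}
    - {"gripper":0.3,"offset":[-0.005,-0.025,0],"rotation":[0,0,0]}
    - {"gripper":0.3,"offset":[-0.005,-0.025,0],"rotation":[0,0,0]}
    - {"gripper":0.3,"offset":[-0.005,-0.025,0],"rotation":[0,0,0]}
    - {"gripper":0.3,"offset":[-0.003,-0.018,0.01],"rotation":[0,0,0]}
    - {"gripper":0.3,"offset":[-0.001,-0.004,0.015],"rotation":[0,0,0]}
    - {"gripper":0.3,"offset":[0,0,0.02],"rotation":[0,0,0]}
    - {"gripper":0.3,"offset":[0,0,0.02],"rotation":[0,0,0]}
    - {"gripper":0.3,"offset":[0,0,0.015],"rotation":[0,0,0]}
    - {"gripper":0.3,"offset":[0,0,0.01],"rotation":[0,0,0]}
    - {"gripper":0.3,"offset":[0,0,0.003],"rotation":[0,0,0]}
    - {"gripper":0.3,"offset":[0,0,0],"rotation":[0,0,0]}
    - {"gripper":0.3,"offset":[0,0,0],"rotation":[0,0,0]}

```text
clock: 7.1
position: [0.5308, 0.3149, 0.1472]
ee_rot: [1.0, 0.0, 0.001, -0.0]
ft_force: [0.2, 0.6, -7.0]
grip_width: 0.394
grasp_force: 80.6
```

>>> jog_arm:
  deltas:
    - {"gripper":0.3,"offset":[0,0,0.007],"rotation":[0,0,0]}
    - {"gripper":0.3,"offset":[0,0,0.005],"rotation":[0,0,0]}
    - {"gripper":0.3,"offset":[0,0,0.003],"rotation":[0,0,0]}
    - {"gripper":0.3,"offset":[0,0,0.0015],"rotation":[0,0,0]}
    - {"gripper":0.3,"offset":[0,0,0.001],"rotation":[0,0,0]}
    - {"gripper":0.3,"offset":[0,0,0.001],"rotation":[0,0,0]}
    - {"gripper":0.3,"offset":[0,0,0],"rotation":[0,0,0]}
    - {"gripper":0.3,"offset":[0,0,0],"rotation":[0,0,0]}

```text
clock: 7.9
position: [0.5308, 0.3147, 0.1291]
ee_rot: [1.0, 0.0, 0.001, 0.0]
ft_force: [-3.4, -4.6, 5.1]
grip_width: 0.392
grasp_force: 82.0
```

Contact: the force has flipped from -7 to +5 N. Releasing and rising clear.

>>> jog_arm:
  deltas:
    - {"gripper":0.5,"offset":[0,0,0],"rotation":[0,0,0]}
    - {"gripper":0.8,"offset":[0,0,0],"rotation":[0,0,0]}
    - {"gripper":1,"offset":[0,0,0],"rotation":[0,0,0]}
    - {"gripper":1,"offset":[0,0,0],"rotation":[0,0,0]}
    - {"gripper":1,"offset":[0,0,0],"rotation":[0,0,0]}
    - {"gripper":1,"offset":[0,0,-0.015],"rotation":[0,0,0]}
    - {"gripper":1,"offset":[0,0,-0.03],"rotation":[0,0,0]}
    - {"gripper":1,"offset":[0,0,-0.03],"rotation":[0,0,0]}
    - {"gripper":1,"offset":[0,0,-0.03],"rotation":[0,0,0]}
    - {"gripper":1,"offset":[0,0,-0.008],"rotation":[0,0,0]}
    - {"gripper":1,"offset":[0.001,0.02,0],"rotation":[0,0,0]}
    - {"gripper":1,"offset":[0.004,0.035,0],"rotation":[0,0,0]}
    - {"gripper":1,"offset":[0.005,0.045,0],"rotation":[0,0,0]}
    - {"gripper":1,"offset":[0.006,0.045,0],"rotation":[0,0,0]}
    - {"gripper":1,"offset":[0.006,0.045,0],"rotation":[0,0,0]}
    - {"gripper":1,"offset":[0.006,0.045,0],"rotation":[0,0,0]}
    - {"gripper":1,"offset":[0.005,0.045,0],"rotation":[0,0,0]}
    - {"gripper":1,"offset":[0.005,0.048,0],"rotation":[0,0,0]}
    - {"gripper":1,"offset":[0,0,0],"rotation":[0,0,0]}
    - {"gripper":1,"offset":[0,0,0],"rotation":[0,0,0]}

```text
clock: 9.9
position: [0.5686, -0.0145, 0.2409]
ee_rot: [1.0, -0.001, -0.0, -0.0]
ft_force: [-0.0, 1.2, -0.3]
grip_width: 1.001
grasp_force: 0.0
```

>>> jog_arm:
  deltas:
    - {"gripper":1,"offset":[0,0,0.015],"rotation":[0,0,0]}
    - {"gripper":1,"offset":[0,0,0.018],"rotation":[0,0,0]}
    - {"gripper":1,"offset":[0,0,0.018],"rotation":[0,0,0]}
    - {"gripper":1,"offset":[0,0,0.014],"rotation":[0,0,0]}
    - {"gripper":1,"offset":[0,0,0.008],"rotation":[0,0,0]}
    - {"gripper":1,"offset":[0,0,0.003],"rotation":[0,0,0]}
    - {"gripper":1,"offset":[0,0,0],"rotation":[0,0,0]}
    - {"gripper":0.8,"offset":[0,0,0],"rotation":[0,0,0]}
    - {"gripper":0.5,"offset":[0,0,0],"rotation":[0,0,0]}
    - {"gripper":0.5,"offset":[0,0,0],"rotation":[0,0,0]}
    - {"gripper":0.5,"offset":[0,0,0],"rotation":[0,0,0]}
    - {"gripper":0.5,"offset":[0,0,0],"rotation":[0,0,0]}
    - {"gripper":0.5,"offset":[0,0,0],"rotation":[0,0,0]}
    - {"gripper":0.5,"offset":[0,0,0],"rotation":[0,0,0]}

```text
clock: 11.3
position: [0.5693, -0.0135, 0.1661]
ee_rot: [1.0, 0.0, 0.001, 0.0]
ft_force: [-1.5, -0.8, 6.6]
grip_width: 0.602
grasp_force: 83.3
```

>>> jog_arm:
  deltas:
    - {"gripper":0.5,"offset":[0,0,-0.005],"rotation":[0,0,0]}
    - {"gripper":0.5,"offset":[0,0,-0.01],"rotation":[0,0,0]}
    - {"gripper":0.5,"offset":[0,0,-0.015],"rotation":[0,0,0]}
    - {"gripper":0.5,"offset":[0,0,-0.015],"rotation":[0,0,0]}
    - {"gripper":0.5,"offset":[0,0,-0.015],"rotation":[0,0,0]}
    - {"gripper":0.5,"offset":[0,0,-0.01],"rotation":[0,0,0]}
    - {"gripper":0.5,"offset":[0,0,-0.005],"rotation":[0,0,0]}
    - {"gripper":0.5,"offset":[0,0,0],"rotation":[0,0,0]}
    - {"gripper":0.5,"offset":[0,0,0],"rotation":[0,0,0]}

```text
clock: 12.2
position: [0.5684, -0.0134, 0.2393]
ee_rot: [1.0, 0.0, -0.0, 0.0]
ft_force: [-0.4, 0.2, -6.7]
grip_width: 0.601
grasp_force: 84.7
```

>>> jog_arm:
  deltas:
    - {"gripper":0.5,"offset":[-0.006,-0.013,0],"rotation":[0,0,0]}
    - {"gripper":0.5,"offset":[-0.011,-0.022,0],"rotation":[0,0,0]}
    - {"gripper":0.5,"offset":[-0.012,-0.024,0],"rotation":[0,0,0]}
    - {"gripper":0.5,"offset":[-0.012,-0.024,0],"rotation":[0,0,0]}
    - {"gripper":0.5,"offset":[-0.012,-0.024,0],"rotation":[0,0,0]}
    - {"gripper":0.5,"offset":[-0.012,-0.024,0],"rotation":[0,0,0]}
    - {"gripper":0.5,"offset":[-0.012,-0.024,0],"rotation":[0,0,0]}
    - {"gripper":0.5,"offset":[-0.012,-0.024,0],"rotation":[0,0,0]}
    - {"gripper":0.5,"offset":[-0.012,-0.024,0],"rotation":[0,0,0]}
    - {"gripper":0.5,"offset":[-0.012,-0.024,0],"rotation":[0,0,0]}
    - {"gripper":0.5,"offset":[-0.012,-0.024,0],"rotation":[0,0,0]}
    - {"gripper":0.5,"offset":[-0.012,-0.024,0],"rotation":[0,0,0]}
    - {"gripper":0.5,"offset":[-0.012,-0.024,0],"rotation":[0,0,0]}
    - {"gripper":0.5,"offset":[-0.007,-0.014,0.01],"rotation":[0,0,0]}
    - {"gripper":0.5,"offset":[-0.002,-0.005,0.02],"rotation":[0,0,0]}
    - {"gripper":0.5,"offset":[0,0,0.025],"rotation":[0,0,0]}
    - {"gripper":0.5,"offset":[0,0,0.02],"rotation":[0,0,0]}
    - {"gripper":0.5,"offset":[0,0,0.012],"rotation":[0,0,0]}
    - {"gripper":0.5,"offset":[0,0,0.005],"rotation":[0,0,0]}
    - {"gripper":0.5,"offset":[0,0,0],"rotation":[0,0,0]}

```text
clock: 14.2
position: [0.4101, 0.3046, 0.1476]
ee_rot: [1.0, 0.0, -0.0, 0.0]
ft_force: [0.6, -0.8, -6.6]
grip_width: 0.603
grasp_force: 85.0
```

>>> jog_arm:
  deltas:
    - {"gripper":0.5,"offset":[0,0,0.006],"rotation":[0,0,0]}
    - {"gripper":0.5,"offset":[0,0,0.005],"rotation":[0,0,0]}
    - {"gripper":0.5,"offset":[0,0,0.0025],"rotation":[0,0,0]}
    - {"gripper":0.5,"offset":[0,0,0.0015],"rotation":[0,0,0]}
    - {"gripper":0.5,"offset":[0,0,0.001],"rotation":[0,0,0]}
    - {"gripper":0.5,"offset":[0,0,0.001],"rotation":[0,0,0]}
    - {"gripper":0.5,"offset":[0,0,0],"rotation":[0,0,0]}
    - {"gripper":0.5,"offset":[0,0,0],"rotation":[0,0,0]}

```text
clock: 15.0
position: [0.4105, 0.3046, 0.1308]
ee_rot: [1.0, 0.0, 0.0, 0.0]
ft_force: [-0.6, -0.4, -6.9]
grip_width: 0.604
grasp_force: 85.0
```

>>> jog_arm:
  deltas:
    - {"gripper":0.5,"offset":[0,0,0.001],"rotation":[0,0,0]}
    - {"gripper":0.5,"offset":[0,0,0.0005],"rotation":[0,0,0]}
    - {"gripper":0.5,"offset":[0,0,0],"rotation":[0,0,0]}
    - {"gripper":0.5,"offset":[0,0,0],"rotation":[0,0,0]}

```text
clock: 15.4
position: [0.4109, 0.3047, 0.1301]
ee_rot: [1.0, 0.0, 0.001, 0.0]
ft_force: [-1.1, -2.5, 6.6]
grip_width: 0.604
grasp_force: 86.1
```

>>> jog_arm:
  deltas:
    - {"gripper":0.8,"offset":[0,0,0],"rotation":[0,0,0]}
    - {"gripper":1,"offset":[0,0,0],"rotation":[0,0,0]}
    - {"gripper":1,"offset":[0,0,0],"rotation":[0,0,0]}
    - {"gripper":1,"offset":[0,0,0],"rotation":[0,0,0]}
    - {"gripper":1,"offset":[0,0,-0.015],"rotation":[0,0,0]}
    - {"gripper":1,"offset":[0,0,-0.03],"rotation":[0,0,0]}
    - {"gripper":1,"offset":[0,0,-0.03],"rotation":[0,0,0]}
    - {"gripper":1,"offset":[0,0,-0.03],"rotation":[0,0,0]}
    - {"gripper":1,"offset":[0,0,-0.008],"rotation":[0,0,0]}
    - {"gripper":1,"offset":[0.015,0.017,0],"rotation":[0,0,0]}
    - {"gripper":1,"offset":[0.03,0.034,0],"rotation":[0,0,0]}
    - {"gripper":1,"offset":[0.03,0.034,0],"rotation":[0,0,0]}
    - {"gripper":1,"offset":[0.03,0.034,0],"rotation":[0,0,0]}
    - {"gripper":1,"offset":[0.03,0.034,0],"rotation":[0,0,0]}
    - {"gripper":1,"offset":[0.03,0.034,0],"rotation":[0,0,0]}
    - {"gripper":1,"offset":[0.03,0.034,0],"rotation":[0,0,0]}
    - {"gripper":1,"offset":[0.03,0.034,0],"rotation":[0,0,0]}
    - {"gripper":1,"offset":[0.012,0.017,0],"rotation":[0,0,0]}
    - {"gripper":1,"offset":[0,0,0],"rotation":[0,0,0]}
    - {"gripper":1,"offset":[0,0,0],"rotation":[0,0,0]}

```text
clock: 17.4
position: [0.6473, 0.0331, 0.2422]
ee_rot: [1.0, 0.0, -0.0, -0.0]
ft_force: [-0.0, 1.1, -0.2]
grip_width: 0.997
grasp_force: 0.0
```

>>> jog_arm:
  deltas:
    - {"gripper":0.6,"offset":[0,0,0],"rotation":[0,0,-8.5]}
    - {"gripper":0.6,"offset":[0,0,0],"rotation":[0,0,-8.5]}
    - {"gripper":0.6,"offset":[0,0,0],"rotation":[0,0,-8.5]}
    - {"gripper":0.6,"offset":[0,0,0],"rotation":[0,0,-8.5]}
    - {"gripper":0.6,"offset":[0,0,0],"rotation":[0,0,-8.5]}
    - {"gripper":0.6,"offset":[0,0,0],"rotation":[0,0,-8.5]}
    - {"gripper":0.6,"offset":[0,0,0],"rotation":[0,0,-8.5]}
    - {"gripper":0.6,"offset":[0,0,0],"rotation":[0,0,-8.5]}
    - {"gripper":0.6,"offset":[0,0,0],"rotation":[0,0,-8.5]}
    - {"gripper":0.6,"offset":[0,0,0],"rotation":[0,0,-8.5]}
    - {"gripper":0.6,"offset":[0,0,0],"rotation":[0,0,-1]}
    - {"gripper":0.6,"offset":[0,0,0],"rotation":[0,0,0]}
    - {"gripper":0.6,"offset":[0,0,0],"rotation":[0,0,0]}

```text
clock: 18.7
position: [0.6474, 0.0333, 0.2426]
ee_rot: [0.732, 0.681, 0.0, 0.0]
ft_force: [-0.7, -0.3, 0.2]
grip_width: 0.601
grasp_force: 0.0
```

```bash
python3 - <<'E'
from h import *
from workcell import manip
for n in("scene","top"): cv2.imwrite(f"pics/{n}1.png",imaging.camera(n))
a=cv2.imread("pics/scene1.png");b=cv2.imread("pics/top1.png")
cv2.imwrite("pics/m1.png",np.hstack([cv2.resize(a[100:300,160:430],(400,296)),cv2.resize(b[130:310,90:340],(400,296))]))
o=manip.get_obs();print(o["joint_pos"],o["position"],o["ee_rot"])
E
```

```text
[ 0.5494229   0.56783417 -0.99423252  1.35352792  0.47084782  1.46597494
 -0.48832946] [0.64751202 0.03302626 0.2424556 ] [ 7.31688047e-01  6.81639622e-01 -1.84528290e-05  1.65560444e-04]
```

View pics/m1.png

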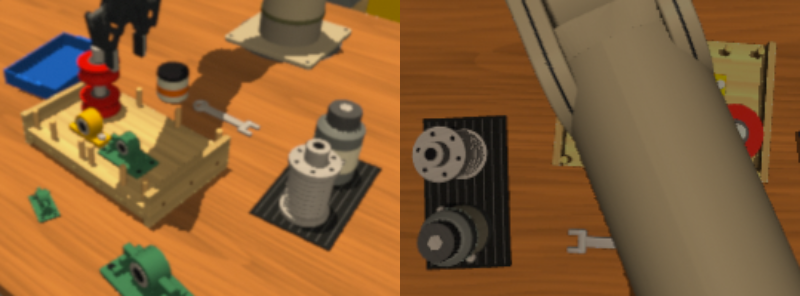

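Both parts stand upright on the mat: the hub at (310,185) and the canister at (345,140) in the left half. The bracket is untouched. Next I'll go down over the boss.

>>> jog_arm:
  deltas:
    - {"gripper":0.6,"offset":[0,0.001,0.015],"rotation":[0,0,0]}
    - {"gripper":0.6,"offset":[0,0,0.025],"rotation":[0,0,0]}
    - {"gripper":0.6,"offset":[0,0,0.025],"rotation":[0,0,0]}
    - {"gripper":0.6,"offset":[0,0,0.025],"rotation":[0,0,0]}
    - {"gripper":0.6,"offset":[0,0,0.025],"rotation":[0,0,0]}
    - {"gripper":0.6,"offset":[0,0,0.02],"rotation":[0,0,0]}
    - {"gripper":0.6,"offset":[0,0,0.014],"rotation":[0,0,0]}
    - {"gripper":0.6,"offset":[0,0,0.01],"rotation":[0,0,0]}
    - {"gripper":0.6,"offset":[0,0,0.007],"rotation":[0,0,0]}
    - {"gripper":0.6,"offset":[0,0,0.004],"rotation":[0,0,0]}
    - {"gripper":0.6,"offset":[0,0,0],"rotation":[0,0,0]}
    - {"gripper":0.6,"offset":[0,0,0],"rotation":[0,0,0]}

```text
clock: 20.0
position: [0.649, 0.0327, 0.073]
ee_rot: [0.731, 0.682, 0.0, 0.0]
ft_force: [-0.3, 0.3, -0.0]
grip_width: 0.6
grasp_force: 0.0
```

>>> jog_arm:
  deltas:
    - {"gripper":0.45,"offset":[0,0,0.001],"rotation":[0,0,0]}
    - {"gripper":0.2,"offset":[0,0,0],"rotation":[0,0,0]}
    - {"gripper":0.2,"offset":[0,0,0],"rotation":[0,0,0]}
    - {"gripper":0.2,"offset":[0,0,0],"rotation":[0,0,0]}
    - {"gripper":0.2,"offset":[0,0,0],"rotation":[0,0,0]}
    - {"gripper":0.2,"offset":[0,0,0],"rotation":[0,0,0]}
    - {"gripper":0.2,"offset":[0,0,0],"rotation":[0,0,0]}
  newtons: 60

```text
clock: 20.7
position: [0.6489, 0.0327, 0.0718]
ee_rot: [0.731, 0.682, 0.0, 0.0]
ft_force: [0.1, 0.2, 6.4]
grip_width: 0.292
grasp_force: 60.1
```

>>> jog_arm:
  deltas:
    - {"gripper":0.2,"offset":[0,0,-0.008],"rotation":[0,0,0]}
    - {"gripper":0.2,"offset":[0,0,-0.016],"rotation":[0,0,0]}
    - {"gripper":0.2,"offset":[0,0,-0.024],"rotation":[0,0,0]}
    - {"gripper":0.2,"offset":[0,0,-0.025],"rotation":[0,0,0]}
    - {"gripper":0.2,"offset":[0,0,-0.025],"rotation":[0,0,0]}
    - {"gripper":0.2,"offset":[0,0,-0.025],"rotation":[0,0,0]}
    - {"gripper":0.2,"offset":[0,0,-0.025],"rotation":[0,0,0]}
    - {"gripper":0.2,"offset":[0,0,-0.02],"rotation":[0,0,0]}
    - {"gripper":0.2,"offset":[0,0,-0.012],"rotation":[0,0,0]}
    - {"gripper":0.2,"offset":[0,0,-0.005],"rotation":[0,0,0]}
    - {"gripper":0.2,"offset":[0,0,0],"rotation":[0,0,0]}
    - {"gripper":0.2,"offset":[0,0,0],"rotation":[0,0,0]}

```text
clock: 21.9
position: [0.6482, 0.0325, 0.2553]
ee_rot: [0.731, 0.682, -0.001, -0.0]
ft_force: [-0.6, 0.8, -1.6]
grip_width: 0.295
grasp_force: 59.3
```

>>> jog_arm:
  deltas:
    - {"gripper":0.2,"offset":[-0.012,-0.005,0],"rotation":[0,0,0]}
    - {"gripper":0.2,"offset":[-0.022,-0.009,0],"rotation":[0,0,0]}
    - {"gripper":0.2,"offset":[-0.03,-0.0125,0],"rotation":[0,0,0]}
    - {"gripper":0.2,"offset":[-0.03,-0.0125,0],"rotation":[0,0,0]}
    - {"gripper":0.2,"offset":[-0.03,-0.0125,0],"rotation":[0,0,0]}
    - {"gripper":0.2,"offset":[-0.03,-0.0125,0],"rotation":[0,0,0]}
    - {"gripper":0.2,"offset":[-0.03,-0.0125,0],"rotation":[0,0,0]}
    - {"gripper":0.2,"offset":[-0.03,-0.0125,0],"rotation":[0,0,0]}
    - {"gripper":0.2,"offset":[-0.03,-0.0125,0],"rotation":[0,0,0]}
    - {"gripper":0.2,"offset":[-0.03,-0.0125,0],"rotation":[0,0,0]}
    - {"gripper":0.2,"offset":[-0.03,-0.0125,0],"rotation":[0,0,0]}
    - {"gripper":0.2,"offset":[-0.028,-0.012,0],"rotation":[0,0,0]}
    - {"gripper":0.2,"offset":[-0.018,-0.008,0],"rotation":[0,0,0]}
    - {"gripper":0.2,"offset":[-0.008,-0.003,0],"rotation":[0,0,0]}
    - {"gripper":0.2,"offset":[0,0,0.01],"rotation":[0,0,-4]}
    - {"gripper":0.2,"offset":[0,0,0.02],"rotation":[0,0,-5]}
    - {"gripper":0.2,"offset":[0,0,0.02],"rotation":[0,0,-4]}
    - {"gripper":0.2,"offset":[0,0,0.01],"rotation":[0,0,0]}
    - {"gripper":0.2,"offset":[0,0,0],"rotation":[0,0,0]}
    - {"gripper":0.2,"offset":[0,0,0],"rotation":[0,0,0]}

```text
clock: 23.9
position: [0.4752, -0.3138, 0.1968]
ee_rot: [0.65, 0.76, 0.0, 0.0]
ft_force: [1.1, 0.2, -2.2]
grip_width: 0.296
grasp_force: 59.3
```

>>> jog_arm:
  deltas:
    - {"gripper":0.2,"offset":[0,0,0.01],"rotation":[0,0,0]}
    - {"gripper":0.2,"offset":[0,0,0.02],"rotation":[0,0,0]}
    - {"gripper":0.2,"offset":[0,0,0.025],"rotation":[0,0,0]}
    - {"gripper":0.2,"offset":[0,0,0.025],"rotation":[0,0,0]}
    - {"gripper":0.2,"offset":[0,0,0.025],"rotation":[0,0,0]}
    - {"gripper":0.2,"offset":[0,0,0.02],"rotation":[0,0,0]}
    - {"gripper":0.2,"offset":[0,0,0.012],"rotation":[0,0,0]}
    - {"gripper":0.2,"offset":[0,0,0.008],"rotation":[0,0,0]}
    - {"gripper":0.2,"offset":[0,0,0.005],"rotation":[0,0,0]}
    - {"gripper":0.2,"offset":[0,0,0.003],"rotation":[0,0,0]}
    - {"gripper":0.2,"offset":[0,0,0.002],"rotation":[0,0,0]}
    - {"gripper":0.2,"offset":[0,0,0.001],"rotation":[0,0,0]}
    - {"gripper":0.2,"offset":[0,0,0],"rotation":[0,0,0]}
    - {"gripper":0.2,"offset":[0,0,0],"rotation":[0,0,0]}

```text
clock: 25.3
position: [0.4749, -0.3143, 0.0406]
ee_rot: [0.649, 0.761, -0.0, 0.0]
ft_force: [0.6, -0.3, -3.4]
grip_width: 0.299
grasp_force: 59.3
```

>>> jog_arm:
  deltas:
    - {"gripper":0.2,"offset":[0,0,0.002],"rotation":[0,0,0]}
    - {"gripper":0.2,"offset":[0,0,0.0015],"rotation":[0,0,0]}
    - {"gripper":0.2,"offset":[0,0,0.001],"rotation":[0,0,0]}
    - {"gripper":0.2,"offset":[0,0,0],"rotation":[0,0,0]}
    - {"gripper":0.2,"offset":[0,0,0],"rotation":[0,0,0]}

```text
clock: 25.8
position: [0.4748, -0.3142, 0.0358]
ee_rot: [0.649, 0.761, 0.0, 0.0]
ft_force: [0.1, 0.7, -1.5]
grip_width: 0.298
grasp_force: 59.4
```

>>> jog_arm:
  deltas:
    - {"gripper":0.2,"offset":[0,0,0.001],"rotation":[0,0,0]}
    - {"gripper":0.2,"offset":[0,0,0],"rotation":[0,0,0]}
    - {"gripper":0.2,"offset":[0,0,0],"rotation":[0,0,0]}

```text
clock: 26.1
position: [0.4748, -0.3142, 0.0357]
ee_rot: [0.649, 0.761, -0.0, 0.0]
ft_force: [-5.2, 2.4, 10.1]
grip_width: 0.292
grasp_force: 61.1
```

>>> jog_arm:
  deltas:
    - {"gripper":0.45,"offset":[0,0,0],"rotation":[0,0,0]}
    - {"gripper":0.6,"offset":[0,0,0],"rotation":[0,0,0]}
    - {"gripper":0.6,"offset":[0,0,0],"rotation":[0,0,0]}
    - {"gripper":0.6,"offset":[0,0,-0.02],"rotation":[0,0,0]}
    - {"gripper":0.6,"offset":[0,0,-0.04],"rotation":[0,0,0]}
    - {"gripper":0.6,"offset":[0,0,-0.04],"rotation":[0,0,0]}
    - {"gripper":0.6,"offset":[0,0,-0.04],"rotation":[0,0,0]}
    - {"gripper":1,"offset":[0,0,-0.04],"rotation":[0,0,8.5]}
    - {"gripper":1,"offset":[0,0,-0.02],"rotation":[0,0,8.5]}
    - {"gripper":1,"offset":[0,0,0],"rotation":[0,0,8.5]}
    - {"gripper":1,"offset":[0,0,0],"rotation":[0,0,8.5]}
    - {"gripper":1,"offset":[0,0,0],"rotation":[0,0,8.5]}
    - {"gripper":1,"offset":[0,0,0],"rotation":[0,0,8.5]}
    - {"gripper":1,"offset":[0,0,0],"rotation":[0,0,8.5]}
    - {"gripper":1,"offset":[0,0,0],"rotation":[0,0,8.5]}
    - {"gripper":1,"offset":[0,0,0],"rotation":[0,0,8.5]}
    - {"gripper":1,"offset":[0,0,0],"rotation":[0,0,8.5]}
    - {"gripper":1,"offset":[0,0,0],"rotation":[0,0,8.5]}
    - {"gripper":1,"offset":[0,0,0],"rotation":[0,0,5.5]}
    - {"gripper":1,"offset":[0,0,0],"rotation":[0,0,0]}

```text
clock: 28.1
position: [0.4748, -0.3141, 0.2348]
ee_rot: [1.0, -0.0, 0.0, 0.0]
ft_force: [-0.5, -0.5, 0.4]
grip_width: 1.004
grasp_force: 0.0
```

```bash
python3 - <<'E'
from h import *
from workcell import manip
for n in("scene","top"): cv2.imwrite(f"pics/{n}2.png",imaging.camera(n))
a=cv2.imread("pics/scene2.png");b=cv2.imread("pics/top2.png")
cv2.imwrite("pics/m2.png",np.hstack([cv2.resize(a[90:270,150:390],(400,300)),cv2.resize(b[130:310,190:430],(400,300))]))
o=manip.get_obs();print(o["joint_pos"],o["position"],o["ee_rot"])
E
```

```text
[ 1.12886678  0.29857544 -0.75052018  1.59195848  0.20805707  1.33315014
 -1.21559341] [ 0.47481958 -0.31405906  0.2348163 ] [9.99998034e-01 1.98096578e-03 2.92631905e-05 8.55831668e-05]
```

View pics/m2.png

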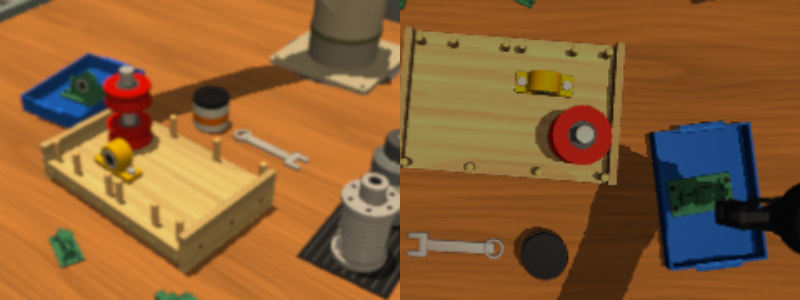

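The bracket stands on its base in the tray (right half, 700,193), and the wheels and pillow block have not moved. Now back to the canister.

>>> jog_arm:
  deltas:
    - {"gripper":1,"offset":[-0.0028,-0.0266,0],"rotation":[0,0,0]}
    - {"gripper":1,"offset":[-0.0045,-0.0435,0],"rotation":[0,0,0]}
    - {"gripper":1,"offset":[-0.0045,-0.0435,0],"rotation":[0,0,0]}
    - {"gripper":1,"offset":[-0.0045,-0.0435,0],"rotation":[0,0,0]}
    - {"gripper":1,"offset":[-0.0045,-0.0435,0],"rotation":[0,0,0]}
    - {"gripper":1,"offset":[-0.0045,-0.0435,0],"rotation":[0,0,0]}
    - {"gripper":1,"offset":[-0.0045,-0.0435,0],"rotation":[0,0,0]}
    - {"gripper":1,"offset":[-0.0045,-0.0435,0],"rotation":[0,0,0]}
    - {"gripper":1,"offset":[-0.0045,-0.0435,0],"rotation":[0,0,0]}
    - {"gripper":1,"offset":[-0.0045,-0.0435,0],"rotation":[0,0,0]}
    - {"gripper":1,"offset":[-0.0045,-0.0435,0],"rotation":[0,0,0]}
    - {"gripper":1,"offset":[-0.0045,-0.0435,0],"rotation":[0,0,0]}
    - {"gripper":1,"offset":[-0.0045,-0.0435,0],"rotation":[0,0,0]}
    - {"gripper":1,"offset":[-0.0045,-0.0435,0],"rotation":[0,0,0]}
    - {"gripper":1,"offset":[-0.0028,-0.0266,0],"rotation":[0,0,0]}
    - {"gripper":1,"offset":[0,0,0],"rotation":[0,0,0]}
    - {"gripper":1,"offset":[0,0,0],"rotation":[0,0,0]}
    - {"gripper":1,"offset":[0,0,0],"rotation":[0,0,0]}

```text
clock: 30.0
position: [0.4107, 0.3034, 0.2347]
ee_rot: [1.0, 0.0, 0.0, 0.0]
ft_force: [0.7, -0.9, -0.4]
grip_width: 0.999
grasp_force: 0.0
```

>>> jog_arm:
  deltas:
    - {"gripper":1,"offset":[0,-0.0013,0.015],"rotation":[0,0,0]}
    - {"gripper":1,"offset":[0,0,0.025],"rotation":[0,0,0]}
    - {"gripper":1,"offset":[0,0,0.025],"rotation":[0,0,0]}
    - {"gripper":1,"offset":[0,0,0.018],"rotation":[0,0,0]}
    - {"gripper":1,"offset":[0,0,0.012],"rotation":[0,0,0]}
    - {"gripper":1,"offset":[0,0,0.006],"rotation":[0,0,0]}
    - {"gripper":1,"offset":[0,0,0.003],"rotation":[0,0,0]}
    - {"gripper":1,"offset":[0,0,0],"rotation":[0,0,0]}
    - {"gripper":0.8,"offset":[0,0,0],"rotation":[0,0,0]}
    - {"gripper":0.5,"offset":[0,0,0],"rotation":[0,0,0]}
    - {"gripper":0.5,"offset":[0,0,0],"rotation":[0,0,0]}
    - {"gripper":0.5,"offset":[0,0,0],"rotation":[0,0,0]}
    - {"gripper":0.5,"offset":[0,0,0],"rotation":[0,0,0]}
    - {"gripper":0.5,"offset":[0,0,0],"rotation":[0,0,0]}
    - {"gripper":0.5,"offset":[0,0,0],"rotation":[0,0,0]}
  newtons: 80

```text
clock: 31.5
position: [0.4109, 0.3059, 0.1319]
ee_rot: [1.0, 0.0, 0.001, 0.0]
ft_force: [-0.7, -3.2, 10.2]
grip_width: 0.605
grasp_force: 82.1
```

>>> jog_arm:
  deltas:
    - {"gripper":0.5,"offset":[0,0,-0.006],"rotation":[0,0,0]}
    - {"gripper":0.5,"offset":[0,0,-0.014],"rotation":[0,0,0]}
    - {"gripper":0.5,"offset":[0,0,-0.02],"rotation":[0,0,0]}
    - {"gripper":0.5,"offset":[0,0,-0.025],"rotation":[0,0,0]}
    - {"gripper":0.5,"offset":[0,0,-0.025],"rotation":[0,0,0]}
    - {"gripper":0.5,"offset":[0,0,-0.016],"rotation":[0,0,0]}
    - {"gripper":0.5,"offset":[0,0,-0.006],"rotation":[0,0,0]}
    - {"gripper":0.5,"offset":[0,0,0],"rotation":[0,0,0]}
    - {"gripper":0.5,"offset":[0,0,0],"rotation":[0,0,0]}

```text
clock: 32.4
position: [0.4099, 0.3053, 0.2418]
ee_rot: [1.0, 0.0, -0.001, 0.0]
ft_force: [-0.4, -0.3, -6.4]
grip_width: 0.602
grasp_force: 85.0
```

>>> jog_arm:
  deltas:
    - {"gripper":0.5,"offset":[0.006,0.013,0],"rotation":[0,0,0]}
    - {"gripper":0.5,"offset":[0.011,0.022,0],"rotation":[0,0,0]}
    - {"gripper":0.5,"offset":[0.012,0.024,0],"rotation":[0,0,0]}
    - {"gripper":0.5,"offset":[0.012,0.024,0],"rotation":[0,0,0]}
    - {"gripper":0.5,"offset":[0.012,0.024,0],"rotation":[0,0,0]}
    - {"gripper":0.5,"offset":[0.012,0.024,0],"rotation":[0,0,0]}
    - {"gripper":0.5,"offset":[0.012,0.024,0],"rotation":[0,0,0]}
    - {"gripper":0.5,"offset":[0.012,0.024,0],"rotation":[0,0,0]}
    - {"gripper":0.5,"offset":[0.012,0.024,0],"rotation":[0,0,0]}
    - {"gripper":0.5,"offset":[0.012,0.024,0],"rotation":[0,0,0]}
    - {"gripper":0.5,"offset":[0.012,0.024,0],"rotation":[0,0,0]}
    - {"gripper":0.5,"offset":[0.012,0.024,0],"rotation":[0,0,0]}
    - {"gripper":0.5,"offset":[0.012,0.024,0],"rotation":[0,0,0]}
    - {"gripper":0.5,"offset":[0.007,0.014,0],"rotation":[0,0,0]}
    - {"gripper":0.5,"offset":[0.002,0.005,0],"rotation":[0,0,0]}
    - {"gripper":0.5,"offset":[0,0,0],"rotation":[0,0,0]}
    - {"gripper":0.5,"offset":[0,0,0],"rotation":[0,0,0]}

```text
clock: 34.1
position: [0.5679, -0.0104, 0.2427]
ee_rot: [1.0, 0.001, -0.0, -0.0]
ft_force: [-0.5, 0.1, -5.7]
grip_width: 0.608
grasp_force: 85.0
```

>>> jog_arm:
  deltas:
    - {"gripper":0.5,"offset":[0.001,0.003,0.01],"rotation":[0,0,0]}
    - {"gripper":0.5,"offset":[0,0,0.015],"rotation":[0,0,0]}
    - {"gripper":0.5,"offset":[0,0,0.018],"rotation":[0,0,0]}
    - {"gripper":0.5,"offset":[0,0,0.013],"rotation":[0,0,0]}
    - {"gripper":0.5,"offset":[0,0,0.007],"rotation":[0,0,0]}
    - {"gripper":0.5,"offset":[0,0,0.004],"rotation":[0,0,0]}
    - {"gripper":0.5,"offset":[0,0,0.002],"rotation":[0,0,0]}
    - {"gripper":0.5,"offset":[0,0,0.001],"rotation":[0,0,0]}
    - {"gripper":0.5,"offset":[0,0,0.001],"rotation":[0,0,0]}
    - {"gripper":0.5,"offset":[0,0,0],"rotation":[0,0,0]}
    - {"gripper":0.5,"offset":[0,0,0],"rotation":[0,0,0]}

```text
clock: 35.2
position: [0.5696, -0.0151, 0.1721]
ee_rot: [1.0, 0.0, 0.0, 0.0]
ft_force: [0.2, 0.2, -5.7]
grip_width: 0.605
grasp_force: 85.1
```

>>> jog_arm:
  deltas:
    - {"gripper":0.5,"offset":[-0.0005,-0.0015,0.0015],"rotation":[0,0,0]}
    - {"gripper":0.5,"offset":[0,0,0.001],"rotation":[0,0,0]}
    - {"gripper":0.5,"offset":[0,0,0.001],"rotation":[0,0,0]}
    - {"gripper":0.5,"offset":[0,0,0],"rotation":[0,0,0]}
    - {"gripper":0.5,"offset":[0,0,0],"rotation":[0,0,0]}

```text
clock: 35.7
position: [0.5689, -0.0136, 0.1683]
ee_rot: [1.0, 0.0, -0.0, 0.0]
ft_force: [0.3, 0.1, -6.3]
grip_width: 0.604
grasp_force: 85.5
```

>>> jog_arm:
  deltas:
    - {"gripper":0.5,"offset":[0,0,0.001],"rotation":[0,0,0]}
    - {"gripper":0.5,"offset":[0,0,0.0005],"rotation":[0,0,0]}
    - {"gripper":0.5,"offset":[0,0,0],"rotation":[0,0,0]}
    - {"gripper":0.5,"offset":[0,0,0],"rotation":[0,0,0]}

```text
clock: 36.1
position: [0.5697, -0.0137, 0.1681]
ee_rot: [1.0, 0.0, 0.001, 0.0]
ft_force: [-1.7, -1.2, 5.2]
grip_width: 0.603
grasp_force: 86.6
```

>>> jog_arm:
  deltas:
    - {"gripper":0.8,"offset":[0,0,0],"rotation":[0,0,0]}
    - {"gripper":1,"offset":[0,0,0],"rotation":[0,0,0]}
    - {"gripper":1,"offset":[0,0,0],"rotation":[0,0,0]}
    - {"gripper":1,"offset":[0,0,0],"rotation":[0,0,0]}
    - {"gripper":1,"offset":[0,0,-0.015],"rotation":[0,0,0]}
    - {"gripper":1,"offset":[0,0,-0.025],"rotation":[0,0,0]}
    - {"gripper":1,"offset":[0,0,-0.025],"rotation":[0,0,0]}
    - {"gripper":1,"offset":[0,0,-0.01],"rotation":[0,0,0]}
    - {"gripper":1,"offset":[-0.001,-0.02,0],"rotation":[0,0,0]}
    - {"gripper":1,"offset":[-0.004,-0.035,0],"rotation":[0,0,0]}
    - {"gripper":1,"offset":[-0.005,-0.045,0],"rotation":[0,0,0]}
    - {"gripper":1,"offset":[-0.006,-0.045,0],"rotation":[0,0,0]}
    - {"gripper":1,"offset":[-0.006,-0.045,0],"rotation":[0,0,0]}
    - {"gripper":1,"offset":[-0.006,-0.045,0],"rotation":[0,0,0]}
    - {"gripper":1,"offset":[-0.005,-0.045,0],"rotation":[0,0,0]}
    - {"gripper":1,"offset":[-0.005,-0.048,0],"rotation":[0,0,0]}
    - {"gripper":1,"offset":[0,0,0],"rotation":[0,0,0]}
    - {"gripper":1,"offset":[0,0,0],"rotation":[0,0,0]}
    - {"gripper":1,"offset":[0,0,0],"rotation":[0,0,0]}

```text
clock: 38.0
position: [0.5313, 0.3133, 0.2416]
ee_rot: [1.0, -0.0, 0.0, 0.0]
ft_force: [0.8, 0.2, 0.3]
grip_width: 1.002
grasp_force: 0.0
```

>>> jog_arm:
  deltas:
    - {"gripper":1,"offset":[-0.0005,-0.0014,0.015],"rotation":[0,0,0]}
    - {"gripper":1,"offset":[0,0,0.025],"rotation":[0,0,0]}
    - {"gripper":1,"offset":[0,0,0.025],"rotation":[0,0,0]}
    - {"gripper":1,"offset":[0,0,0.022],"rotation":[0,0,0]}
    - {"gripper":1,"offset":[0,0,0.014],"rotation":[0,0,0]}
    - {"gripper":1,"offset":[0,0,0.007],"rotation":[0,0,0]}
    - {"gripper":1,"offset":[0,0,0.003],"rotation":[0,0,0]}
    - {"gripper":1,"offset":[0,0,0],"rotation":[0,0,0]}
    - {"gripper":0.6,"offset":[0,0,0],"rotation":[0,0,0]}
    - {"gripper":0.3,"offset":[0,0,0],"rotation":[0,0,0]}
    - {"gripper":0.3,"offset":[0,0,0],"rotation":[0,0,0]}
    - {"gripper":0.3,"offset":[0,0,0],"rotation":[0,0,0]}
    - {"gripper":0.3,"offset":[0,0,0],"rotation":[0,0,0]}
    - {"gripper":0.3,"offset":[0,0,0],"rotation":[0,0,0]}
    - {"gripper":0.3,"offset":[0,0,0],"rotation":[0,0,0]}
    - {"gripper":0.3,"offset":[0,0,0],"rotation":[0,0,0]}

```text
clock: 39.6
position: [0.5307, 0.3156, 0.1316]
ee_rot: [1.0, 0.0, 0.001, 0.0]
ft_force: [-1.6, -2.9, 6.4]
grip_width: 0.393
grasp_force: 79.1
```

>>> jog_arm:
  deltas:
    - {"gripper":0.3,"offset":[0,0,-0.006],"rotation":[0,0,0]}
    - {"gripper":0.3,"offset":[0,0,-0.014],"rotation":[0,0,0]}
    - {"gripper":0.3,"offset":[0,0,-0.02],"rotation":[0,0,0]}
    - {"gripper":0.3,"offset":[0,0,-0.025],"rotation":[0,0,0]}
    - {"gripper":0.3,"offset":[0,0,-0.025],"rotation":[0,0,0]}
    - {"gripper":0.3,"offset":[0,0,-0.016],"rotation":[0,0,0]}
    - {"gripper":0.3,"offset":[0,0,-0.006],"rotation":[0,0,0]}
    - {"gripper":0.3,"offset":[0,0,0],"rotation":[0,0,0]}
    - {"gripper":0.3,"offset":[0,0,0],"rotation":[0,0,0]}

```text
clock: 40.5
position: [0.5299, 0.3153, 0.2416]
ee_rot: [1.0, 0.0, -0.001, 0.001]
ft_force: [-0.8, -0.5, -7.8]
grip_width: 0.395
grasp_force: 80.7
```

>>> jog_arm:
  deltas:
    - {"gripper":0.3,"offset":[0.002,0.01,0],"rotation":[0,0,0]}
    - {"gripper":0.3,"offset":[0.004,0.018,0],"rotation":[0,0,0]}
    - {"gripper":0.3,"offset":[0.005,0.025,0],"rotation":[0,0,0]}
    - {"gripper":0.3,"offset":[0.005,0.025,0],"rotation":[0,0,0]}
    - {"gripper":0.3,"offset":[0.005,0.025,0],"rotation":[0,0,0]}
    - {"gripper":0.3,"offset":[0.005,0.025,0],"rotation":[0,0,0]}
    - {"gripper":0.3,"offset":[0.005,0.025,0],"rotation":[0,0,0]}
    - {"gripper":0.3,"offset":[0.005,0.025,0],"rotation":[0,0,0]}
    - {"gripper":0.3,"offset":[0.005,0.025,0],"rotation":[0,0,0]}
    - {"gripper":0.3,"offset":[0.003,0.018,0],"rotation":[0,0,0]}
    - {"gripper":0.3,"offset":[0.001,0.005,0],"rotation":[0,0,0]}
    - {"gripper":0.3,"offset":[0,0,0],"rotation":[0,0,0]}
    - {"gripper":0.3,"offset":[0,0,0],"rotation":[0,0,0]}
    - {"gripper":0.3,"offset":[0,0,0],"rotation":[0,0,0]}

```text
clock: 41.9
position: [0.575, 0.0912, 0.2428]
ee_rot: [1.0, 0.001, -0.0, -0.0]
ft_force: [0.9, 0.4, -7.4]
grip_width: 0.388
grasp_force: 80.7
```

>>> jog_arm:
  deltas:
    - {"gripper":0.3,"offset":[0.0005,0.0015,0.01],"rotation":[0,0,0]}
    - {"gripper":0.3,"offset":[0,0,0.015],"rotation":[0,0,0]}
    - {"gripper":0.3,"offset":[0,0,0.018],"rotation":[0,0,0]}
    - {"gripper":0.3,"offset":[0,0,0.013],"rotation":[0,0,0]}
    - {"gripper":0.3,"offset":[0,0,0.007],"rotation":[0,0,0]}
    - {"gripper":0.3,"offset":[0,0,0.004],"rotation":[0,0,0]}
    - {"gripper":0.3,"offset":[0,0,0.002],"rotation":[0,0,0]}
    - {"gripper":0.3,"offset":[0,0,0.001],"rotation":[0,0,0]}
    - {"gripper":0.3,"offset":[0,0,0.001],"rotation":[0,0,0]}
    - {"gripper":0.3,"offset":[0,0,0.001],"rotation":[0,0,0]}
    - {"gripper":0.3,"offset":[0,0,0],"rotation":[0,0,0]}
    - {"gripper":0.3,"offset":[0,0,0],"rotation":[0,0,0]}

```text
clock: 43.1
position: [0.576, 0.0883, 0.171]
ee_rot: [1.0, 0.0, 0.0, 0.0]
ft_force: [-1.0, 0.8, -6.3]
grip_width: 0.392
grasp_force: 80.7
```

>>> jog_arm:
  deltas:
    - {"gripper":0.3,"offset":[0,-0.001,0.0015],"rotation":[0,0,0]}
    - {"gripper":0.3,"offset":[0,0,0.001],"rotation":[0,0,0]}
    - {"gripper":0.3,"offset":[0,0,0.001],"rotation":[0,0,0]}
    - {"gripper":0.3,"offset":[0,0,0.0005],"rotation":[0,0,0]}
    - {"gripper":0.3,"offset":[0,0,0],"rotation":[0,0,0]}
    - {"gripper":0.3,"offset":[0,0,0],"rotation":[0,0,0]}

```text
clock: 43.7
position: [0.5763, 0.0893, 0.1676]
ee_rot: [1.0, 0.0, 0.001, 0.0]
ft_force: [-2.7, -1.9, 5.5]
grip_width: 0.388
grasp_force: 82.2
```

Contact. I'll release, rise and move away toward the mat side so the cameras can see the shelf.

>>> jog_arm:
  deltas:
    - {"gripper":0.6,"offset":[0,0,0],"rotation":[0,0,0]}
    - {"gripper":1,"offset":[0,0,0],"rotation":[0,0,0]}
    - {"gripper":1,"offset":[0,0,0],"rotation":[0,0,0]}
    - {"gripper":1,"offset":[0,0,0],"rotation":[0,0,0]}
    - {"gripper":1,"offset":[0,0,0],"rotation":[0,0,0]}
    - {"gripper":1,"offset":[0,0,-0.015],"rotation":[0,0,0]}
    - {"gripper":1,"offset":[0,0,-0.025],"rotation":[0,0,0]}
    - {"gripper":1,"offset":[0,0,-0.03],"rotation":[0,0,0]}
    - {"gripper":1,"offset":[0,0,-0.03],"rotation":[0,0,0]}
    - {"gripper":1,"offset":[-0.01,-0.04,0],"rotation":[0,0,0]}
    - {"gripper":1,"offset":[-0.01,-0.045,0],"rotation":[0,0,0]}
    - {"gripper":1,"offset":[-0.01,-0.045,0],"rotation":[0,0,0]}
    - {"gripper":1,"offset":[-0.01,-0.045,0],"rotation":[0,0,0]}
    - {"gripper":1,"offset":[-0.01,-0.045,0],"rotation":[0,0,0]}
    - {"gripper":1,"offset":[-0.02,-0.04,0],"rotation":[0,0,0]}
    - {"gripper":1,"offset":[-0.02,-0.04,0],"rotation":[0,0,0]}
    - {"gripper":1,"offset":[-0.02,-0.03,0],"rotation":[0,0,0]}
    - {"gripper":1,"offset":[0,0,0],"rotation":[0,0,0]}
    - {"gripper":1,"offset":[0,0,0],"rotation":[0,0,0]}

```text
clock: 45.6
position: [0.4644, 0.4207, 0.2681]
ee_rot: [1.0, 0.002, 0.001, -0.0]
ft_force: [0.2, -0.6, 0.0]
grip_width: 1.001
grasp_force: 0.0
```

```bash
python3 - <<'E'
from h import *
for n in("scene","top"): cv2.imwrite(f"pics/{n}3.png",imaging.camera(n))
a,b,c=[cv2.imread(f"pics/{f}.png") for f in("scene3","top3","top0")]
cr=lambda i:cv2.resize(i[140:250,175:335],(400,275))
cv2.imwrite("pics/m3.png",np.vstack([np.hstack([cr(c),cr(b)]),cv2.resize(a[90:270,140:460],(800,300))[:, :800]]))
# shift of each object between start and now, by phase correlation of the top view, px
g=lambda i:np.float32(cv2.cvtColor(i,cv2.COLOR_BGR2GRAY))
for n,(u,v) in dict(hub=(210,204),can=(255,208),wheel=(298,211),pb=(278,179)).items():
    r=14;T=g(c)[v-r:v+r,u-r:u+r];S=g(b)[v-r-8:v+r+8,u-r-8:u+r+8]
    m=cv2.matchTemplate(S,T,cv2.TM_CCOEFF_NORMED);p=cv2.minMaxLoc(m);print(n,"shift px",p[3][0]-8,p[3][1]-8,round(p[1],3))
E
```

```text
hub shift px 0 0 0.895
can shift px 1 0 0.932
wheel shift px 0 0 0.999
pb shift px 0 0 0.998
```

View pics/m3.png

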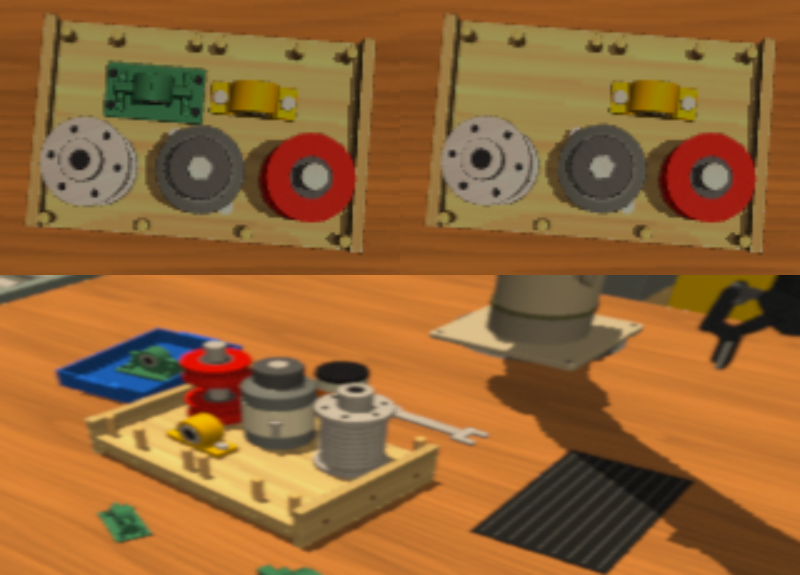

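The hub and canister stand upright, within about 1 px (2 mm) of where they started. The bracket is in the tray, and the wheels, pillow block and everything else are unmoved, so I'm handing in.

```bash
python3 -c "
from workcell import workorder
print(workorder.hand_in())"
```

```text
the job is handed in; nothing more can be done
None
```

The job is handed in at about 46 s on the robot's clock: the middle-sized bracket stands on its base in the blue tray, the hub and canister are back upright within about 2 mm of their starts by camera, and the hand-in returned no verdict.

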